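# Raise the drip stand's holder to its notch and stack the dripper set

### The job

Get the drip stand ready for the glass that stands on it: push the holder up by its front lip until its pawl catches the next notch, one notch and no more, so that the dripper's neck will just clear the glass, and leave it hanging on the pawl. Then build up the set in the holder's pocket: the dripper, the spreader pan on the dripper, and the lid on the pan, each fully home and square. Do not shift the glass, and leave the other things on the table where they are.

Things in the scene. Friction and masses are not known exactly. Their poses are not given: they have to be found in the camera images.
- stand: The drip stand: dark steel base plate, 225 x 170 x 12 mm, and an upright column 20 x 30 mm, 105 mm behind (+x) the pocket's axis, its cap 286 mm above the table; a toothed rack runs up the column's left (+y) side. Origin on the table under the pocket's axis; x points to the column, z up; turned up to 0.3 rad about z. Fixed to the table.
- holder (a joint): Height of the holder, m; it slides up and down the column. Six notches 20 mm apart: 0.000 first (bottom), 0.020 second, 0.040 third (wanted), 0.060 fourth. It starts in the second. The pawl drops in once the holder is 6 mm above a notch, i.e. past 0.046; let down, it rests at the notch's value. Past 0.065 it would catch the fourth. Lifting takes 5 to 9 N.
- pawl_pin (a point): Pin of the brass pawl on the holder's left side beside the column. A spring swings the pawl's tip, 25 mm inwards and below the pin, into the rack: it rides over each tooth as the holder rises and stops it from sinking. It needs no handling; only lifting its thumb tail (to the left of the pin) would free it.
- lip (a point): Centre of the holder's rolled front edge, a level steel bar 10 mm thick, 96 mm long along y, 90 mm in front (-x) of the pocket's axis; a flat lip joins it to the pocket plate. Push it up from below: free air under it, down to the table; the glass's wall is 50 mm behind it. Axes as the stand. 135 mm above the table at the start.
- pocket (a point): Centre of the pocket's floor in the holder: a plate 90 x 96 mm, 6 mm thick, with a 54 mm through hole and round that an upstanding rim 6 mm high, 67 mm inside and 74 mm outside diameter. Axes as the stand. 138 mm above the table at the start, 158 mm in the third notch.
- dripper_cup (a point): Loose steel dripper, 90 mm high: a neck 43 mm across and 45 mm long that goes down through the pocket's hole, and above it an open cup 60 mm across, 45 mm high, 55 mm inside, whose flat shoulder rests on the pocket's floor. Point on the axis, 75 mm above the foot, 30 mm above the shoulder, 15 mm below the rim: grip there. Starts upright on its neck. z up.
- spreader_mid (a point): Loose open steel pan, 66 mm across, 29 mm high, perforated floor; under it a spigot 51 mm across, 5 mm high, that drops inside the dripper's cup, so that the pan rests on the cup's rim. 61 mm inside. Point on the axis, half-way up, 14.5 mm above the foot; home, it is 24.5 mm above the dripper's point. z up. 0.10 kg.
- lid_knob (a point): Loose steel lid, a plate 66 mm across, 4 mm thick, with a 55 mm spigot 5 mm high below that drops inside the pan, and a black round knob 19 mm across, 30 mm high on top. Point on the axis, in the knob, 27 mm above the foot, 18 mm above the plate, 12 mm below the knob's top; home, it is 36.5 mm above the pan's point. z up. 0.09 kg.
- glass_mid (a point): Middle of the loose glass on the stand's base under the pocket, 95 mm high, 80 mm across the rim. Its rim is 107 mm above the table; the dripper's neck hangs 45 mm below the pocket's floor, so it would foul the glass in the second notch and clears it by 6 mm in the third. Not to be shifted.
- bean_bowl: Steel bowl of coffee beans, 120 mm across, 45 mm high, origin at the centre of its foot; to be left alone.
- spoon: Steel cupping spoon lying on the table, 170 mm long along its x, origin under its middle; to be left alone.
- tin: Grey sample tin, 72 mm across, 110 mm high, origin at the centre of its foot; to be left alone.

How it is judged:
On the way, in this order (a step that is already met when the one before it is completed fails the run):
1. the holder stands in the third notch (value of joint holder between 0.037 and 0.043 m), for 0.3 s.
2. the dripper sits square and fully down in the pocket of the raised holder (all of step 1 and horizontal distance between dripper_cup and pocket below 0.006 m and z of dripper_cup in the frame of pocket between 0.027 and 0.033 m and angle between dripper_cup's own z axis and vertical below 0.06 rad), for 0.2 s.
3. the spreader pan sits square on the dripper (all of step 2 and horizontal distance between spreader_mid and dripper_cup below 0.005 m and z of spreader_mid in the frame of dripper_cup between 0.022 and 0.027 m and angle between spreader_mid's own z axis and vertical below 0.06 rad), for 0.2 s.
At the end, for the whole second after the job is handed in: The holder hangs on its pawl in the third notch (40 mm, within 3 mm); dripper, pan and lid are stacked in its pocket, each fully down (within 2.5 mm, the dripper 3 mm), centred within 5 mm (the dripper 6 mm) and upright within 3 degrees; the glass stands under the pocket within 15 mm; all at rest (all of step 3 and horizontal distance between lid_knob and spreader_mid below 0.005 m and z of lid_knob in the frame of spreader_mid between 0.034 and 0.039 m and angle between lid_knob's own z axis and vertical below 0.06 rad and horizontal distance between glass_mid and pocket below 0.015 m and angle between glass_mid's own z axis and vertical below 0.1 rad and velocity of joint holder between -0.01 and 0.01 m/s); the robot touches nothing.
It fails at once if the glass on the stand is shifted more than 12 mm or tipped (distance of glass_mid from where it was at the start of the episode above 0.012 m or angle between glass_mid's own z axis and vertical above 0.2 rad).
It fails at once if a bystander is moved more than 20 mm (distance of any of bean_bowl, spoon, tin from where it was at the start of the episode above 0.02 m).
It also fails if it takes over 72 s, if anything falls off the work surface, if the arm or the gripper's body presses on something with over 40 N, if the wrist force passes 120 N, or if a joint passes its speed limit or range.

### The arm

A 6-joint arm with a two-finger parallel gripper is mounted at the origin on the work surface. World frame = base frame: x ahead of the robot, y to its left, z up, the work surface at z = 0. Lengths are in m, angles in rad, forces in N, time in s.
With the tool pointing down it reaches from about 0.35 to 0.775 m from the base axis. Payload 5.5 kg.
Tool frame: the origin (TCP) lies at the very end of the fingers, on their centre line; the grasp point (between the pads) lies 19 mm behind it; z points along the fingers, x is the direction in which the jaws open and shut, and the axes are right-handed (so a half turn about z gives the same grasp; the last joint's range is limited). The gripper opens to 85 mm and grips with 20 to 120 N. Pads are 22 mm wide; open, the fingers measure 114 mm over their backs; the gripper's body (76 mm by 85 mm) begins 54 mm behind the grasp point. The pads swing forward as they close: fully open they stand 13 mm farther back than shut.
Start: joints at [1.182, 0.313, 0.046, 1.304, 0, 1.431], TCP at [0.142, 0.557, 0.231] pointing down, gripper open.
Joint ranges: [-2.76, 2.76], [-0.86, 1.69], [-1.03, 1.26], [-2.2, 2.34], [-1.47, 1.5], [-3.14, 3.14]. Speed limits (rad/s): [2.57, 2.57, 3.14, 3.14, 3.14, 3.14].

### API

Orientations are given as a unit quaternion [w, x, y, z].
In Python, from workcell import monitor, eyes, ticket gives the robot as it stands.
- The arm moves only by the tool send_rows, never from a script. Its argument "targets" is a list of rows, each a list of 5 numbers: the shift along the world's x, y, z in m, then the turn about the world's z in degrees, then the closure in counts, from 0 (fully open) to 255 (shut). A call has 1 to 12 rows; each row shifts and turns the commanded pose from where the row before left it; what a row does not reach is not made up. A row lasts 1/10 s, in which the tool goes at most 50 mm and 8.59 degrees, less where a joint would pass 70% of its speed; a pose out of reach is approached as far as the arm can. A call is refused whole if a number of a shift passes 0.05 or a number of a turn 8.59, either way. A call with a gripper value outside its range is refused whole. The fingers move at their own pace and stop on an object; "newtons" is the grip in N (left out, the last holds). Time passes only in rows, so rows that do not move let the fingers close. It gives the time, the measured TCP pose, the force and the opening at its end, in the units of the state.
- monitor.get_state(): the state, without advancing time (a new reading comes with each control period).
- eyes.read_camera(name): name is "scene" or "side" or "wrist"; returns a dict with "img" (480x640x3 uint8, red, green, blue), "z_map" (480x640 float32, m along the optical axis (not along the pixel's ray), 0 where there is no reading), "camera_matrix" (3x3 intrinsics, pixels), "pose" (4x4, takes a point from camera to world coordinates); the wrist camera has in their place "T_tool_cam" (4x4, takes a point from camera to tool coordinates, whose origin is the TCP and whose axes are the tool frame's). Camera axes: x right, y down, z forward; pixel columns grow to the right and rows downward; lengths in m; the calibration is good to about 2 mm. A picture is of the moment at which its call begins: read the wrist's pose just before it.
- ticket.hand_in(): hands the job in, once; it reports no verdict.
Trained networks look in the newest picture that a camera, given by its name, has taken for a name from the list of things; names that differ only in an ending like _2 or _b are one class to them, and where a whole thing is asked for, a point or a joint stands for the part that bears it (a point fixed in the world has none). Each returns a list of dicts, best first, with "conf" (0 to 1); they miss things now and then, are a little off and sometimes report something else, mostly with a low value. They report only what shows in the picture. A call takes as long as a camera call.
- eyes.spot_in(name, camera): "xyz" ([x, y, z] in m, in world coordinates, good to about 4 mm: the middle of the surface that is visible of it).
- eyes.tip_of(name, camera): "xyz" ([x, y, z] in m, in world coordinates, good to about 4 mm: a listed point, or the origin of a listed thing).
The state is a dict: "clock": time; "joint_pos": joint angles; "qvel": joint speeds; "tau": joint torques, N m; "tcp_pos": TCP position; "orientation": TCP orientation; "wrist_force": force on the tool from outside, world axes, zero at the start; "ft_torque": the same for the moment, N m; "finger_gap": finger opening in m.
Only numpy, scipy, OpenCV 4.12 (cv2) and the standard library are available. Lean on these libraries where they do the work, as an engineer would, in place of code of your own. Each camera call takes 0.05 s, during which the arm holds its last target.

## Working session

There is one attempt and no reset: what is moved stays moved. The work goes in short steps, Python scripts to look and compute and a tool call to move; the robot and the scene stay as the last step left them, time stands still between calls to the robot, and variables do not carry over. Pictures are saved under pics/ and viewed, and the job is handed in when it is done.

Besides the shell and the picture viewer there is one more tool, called after "Request:" in YAML: its name, and indented under it one key for each argument. send_rows: Moves the arm, as the interface text tells. Its arguments: {"type":"object","properties":{"targets":{"type":"array"},"newtons":{"type":"number"}},"required":["targets"]}

```bash
mkdir -p pics; ls
cat > h.py <<'E'
from workcell import monitor, eyes, ticket
import numpy as np, cv2
def snap(n,fn):
    r=eyes.read_camera(n); cv2.imwrite('pics/'+fn,r['img'][:,:,::-1]); np.savez('pics/'+fn+'.npz',**{k:np.array(v) for k,v in r.items()}); return r
def cloud(r,T=None):
    z=r['z_map'];K=np.array(r['camera_matrix']);T=np.array(r['pose']) if T is None else T
    v,u=np.mgrid[:z.shape[0],:z.shape[1]]
    P=np.stack([(u-K[0,2])/K[0,0]*z,(v-K[1,2])/K[1,1]*z,z],-1)
    W=P@T[:3,:3].T+T[:3,3]; W[z<=0]=np.nan
    return W
E
python3 - <<'E'
from h import *
s=monitor.get_state(); print({k:np.round(v,3) for k,v in s.items()})
for c in ['scene','side']:
    r=snap(c,c+'0.png'); print(c,np.round(r['pose'],3).tolist())
    for n in ['stand','lip','pocket','dripper_cup','spreader_mid','lid_knob','glass_mid','bean_bowl','spoon','tin','pawl_pin']:
        print(n,[(round(d['conf'],2),np.round(d['xyz'],3).tolist()) for d in eyes.tip_of(n,c)[:2]])
E
```

```text
pics
{'clock': np.float64(0.0), 'joint_pos': array([ 1.182,  0.314,  0.045,  1.304, -0.   ,  1.431]), 'qvel': array([-0.   ,  0.   ,  0.   , -0.   ,  0.001,  0.   ]), 'tau': array([ 1.0000e-03, -4.8063e+01,  2.9853e+01,  1.9000e-02, -0.0000e+00,
       -0.0000e+00]), 'tcp_pos': array([0.141, 0.557, 0.23 ]), 'orientation': array([ 0.   ,  0.789,  0.614, -0.001]), 'wrist_force': array([-0.194, -0.186, -0.027]), 'ft_torque': array([ 0.015, -0.02 ,  0.03 ]), 'finger_gap': np.float64(0.086)}
scene [[-0.305, 0.809, -0.502, 1.173], [0.952, 0.263, -0.154, 0.109], [0.008, -0.525, -0.851, 1.125], [0.0, 0.0, 0.0, 1.0]]
stand [(0.81, [0.64, 0.014, 0.001]), (0.22, [0.639, -0.306, 0.071])]
lip [(0.56, [0.551, 0.034, 0.134]), (0.32, [0.612, 0.306, 0.001])]
pocket [(0.98, [0.64, 0.017, 0.14]), (0.25, [0.638, -0.305, 0.076])]
dripper_cup []
spreader_mid [(0.62, [0.461, 0.268, 0.016])]
lid_knob [(0.83, [0.452, -0.248, 0.029])]
glass_mid [(0.67, [0.636, 0.014, 0.063])]
bean_bowl [(0.73, [0.613, 0.304, 0.002])]
spoon [(0.7, [0.563, -0.445, 0.001])]
tin [(0.95, [0.759, 0.266, 0.001])]
pawl_pin [(0.66, [0.752, 0.027, 0.163]), (0.31, [0.551, 0.035, 0.132])]
side [[0.804, -0.413, 0.428, 0.011], [-0.594, -0.533, 0.602, -0.875], [-0.02, -0.739, -0.674, 1.04], [0.0, 0.0, 0.0, 1.0]]
stand []
lip [(0.9, [0.55, 0.04, 0.132]), (0.31, [0.754, 0.028, 0.166])]
pocket [(0.92, [0.638, 0.014, 0.14])]
dripper_cup [(0.82, [0.642, -0.304, 0.075]), (0.26, [0.635, 0.016, 0.14])]
spreader_mid []
lid_knob [(0.69, [0.453, -0.249, 0.031])]
glass_mid [(0.61, [0.637, 0.011, 0.057])]
bean_bowl [(0.67, [0.616, 0.302, -0.0])]
spoon [(0.75, [0.566, -0.439, 0.002])]
tin [(0.9, [0.761, 0.266, 0.002]), (0.23, [0.638, -0.307, 0.076])]
pawl_pin [(0.59, [0.752, 0.028, 0.164])]
```

View pics/scene0.png

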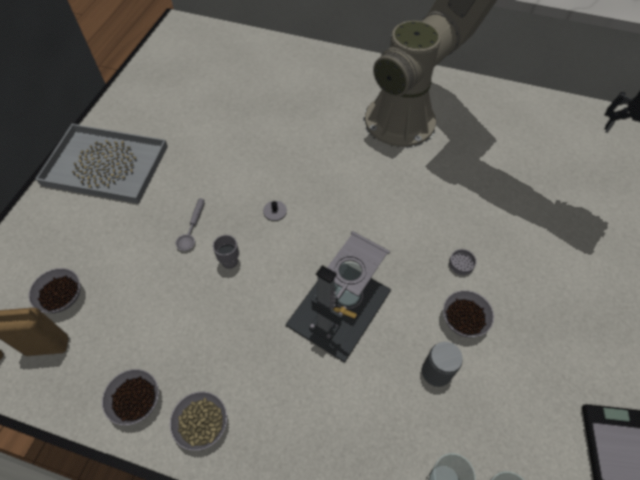

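View pics/side0.png

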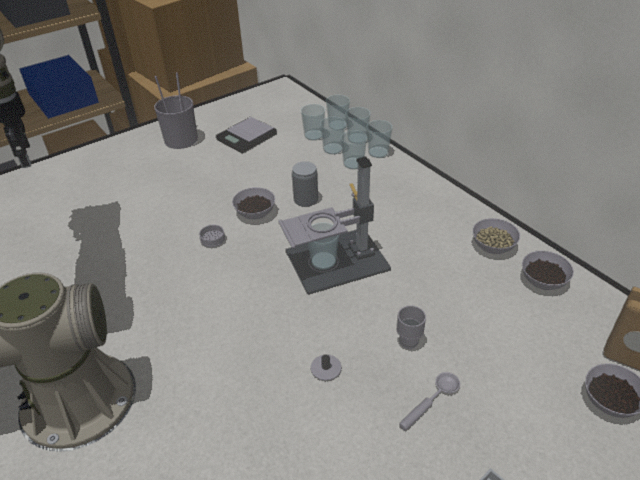

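Run:
```python
from h import *
print(monitor.get_state()['clock'])
o=[]
for c,(x,y,w,h) in dict(scene=(270,200,160,170),side=(260,150,150,160)).items():
    im=cv2.imread(f'pics/{c}0.png')[y:y+h,x:x+w]; o.append(cv2.resize(im,(400,420),interpolation=cv2.INTER_CUBIC))
cv2.imwrite('pics/crop0.png',np.hstack(o))
# stand frame top-view of holder points
P=np.array([.639,.0155]);a=-.235;R=np.array([[np.cos(a),-np.sin(a)],[np.sin(a),np.cos(a)]])
for c in ['scene','side']:
    r=dict(np.load(f'pics/{c}0.png.npz')); W=cloud(r).reshape(-1,3); W=W[~np.isnan(W[:,0])]
    L=np.c_[(W[:,:2]-P)@R,W[:,2]]
    m=(L[:,2]>.115)&(L[:,2]<.16)&(abs(L[:,1])<.1)&(L[:,0]>-.13)&(L[:,0]<.08); L=L[m]
    for x0 in np.arange(-.11,.08,.006):
        q=L[(L[:,0]>=x0)&(L[:,0]<x0+.006)]
        if len(q): print(c,round(x0,3),len(q),np.round([q[:,1].min(),q[:,1].max(),np.median(q[:,2]),q[:,2].min(),q[:,2].max()],3))
```

```text
1.2
scene -0.098 48 [-0.05   0.047  0.138  0.135  0.141]
scene -0.092 116 [-0.05   0.053  0.138  0.13   0.144]
scene -0.086 99 [-0.048  0.051  0.136  0.131  0.141]
scene -0.08 80 [-0.046  0.048  0.136  0.131  0.14 ]
scene -0.074 94 [-0.048  0.048  0.137  0.132  0.142]
scene -0.068 102 [-0.048  0.048  0.136  0.131  0.14 ]
scene -0.062 92 [-0.047  0.047  0.137  0.131  0.142]
scene -0.056 91 [-0.048  0.047  0.136  0.131  0.14 ]
scene -0.05 83 [-0.048  0.048  0.137  0.133  0.14 ]
scene -0.044 88 [-0.049  0.047  0.137  0.131  0.142]
scene -0.038 93 [-0.049  0.047  0.138  0.131  0.145]
scene -0.032 106 [-0.049  0.047  0.137  0.129  0.146]
scene -0.026 73 [-0.049  0.047  0.138  0.131  0.147]
scene -0.02 56 [-0.05   0.046  0.138  0.132  0.146]
scene -0.014 52 [-0.049  0.046  0.138  0.131  0.145]
scene -0.008 47 [-0.05   0.046  0.137  0.129  0.145]
scene -0.002 45 [-0.05   0.046  0.137  0.134  0.145]
scene 0.004 55 [-0.051  0.046  0.137  0.131  0.144]
scene 0.01 46 [-0.05   0.046  0.137  0.132  0.145]
scene 0.016 57 [-0.051  0.045  0.138  0.132  0.146]
scene 0.022 59 [-0.025  0.045  0.138  0.
[... 1338 characters left out ...]
 36 [-0.05   0.049  0.139  0.133  0.146]
side 0.004 44 [-0.05   0.05   0.139  0.133  0.146]
side 0.01 45 [-0.05   0.049  0.14   0.133  0.147]
side 0.016 48 [-0.049  0.049  0.139  0.133  0.149]
side 0.022 75 [-0.051  0.045  0.139  0.13   0.147]
side 0.028 69 [-0.052  0.047  0.14   0.134  0.148]
side 0.034 74 [-0.053  0.047  0.14   0.134  0.151]
side 0.04 44 [-0.041  0.048  0.14   0.134  0.151]
side 0.046 34 [-0.03   0.016  0.143  0.129  0.152]
side 0.052 34 [-0.027  0.012  0.142  0.128  0.15 ]
side 0.058 29 [-0.027  0.013  0.141  0.129  0.15 ]
side 0.064 32 [-0.029  0.015  0.142  0.131  0.151]
side 0.07 39 [-0.028  0.014  0.143  0.13   0.151]
side 0.076 19 [-0.026  0.011  0.14   0.131  0.15 ]
```

View pics/crop0.png

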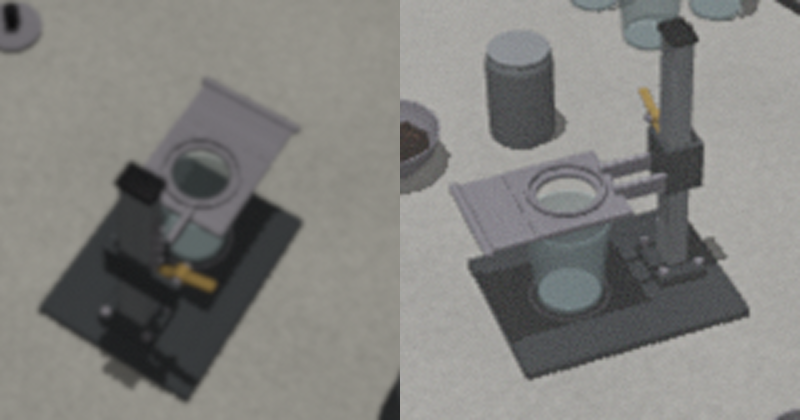

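Request:
send_rows:
  targets:
    - [0.03,-0.036,0,-7.4,0]
    - [0.03,-0.036,0,-7.4,0]
    - [0.03,-0.036,0,-7.4,0]
    - [0.03,-0.036,0,-7.4,0]
    - [0.03,-0.036,0,-7.4,0]
    - [0.03,-0.036,0,-7.4,0]
    - [0.03,-0.036,0,-7.4,0]
    - [0.03,-0.036,0,-7.4,0]
    - [0.03,-0.036,0,-7.4,0]
    - [0.03,-0.036,0,-7.4,0]
    - [0.03,-0.036,0,-7.4,0]
    - [0.03,-0.036,0,-7.4,0]
  newtons: 50

```text
clock: 2.4
tcp_pos: [0.5027, 0.1236, 0.2316]
orientation: [-0.0, 0.993, -0.116, 0.0]
wrist_force: [0.6, 1.0, 0.5]
finger_gap: 0.0855
```

Request:
send_rows:
  targets:
    - [0.03,-0.036,0,0,0]
    - [0.03,-0.036,0,0,0]
    - [0.02,-0.024,0,0,0]
    - [0,0,0,0,0]
    - [0,0,0,0,0]

```text
clock: 2.9
tcp_pos: [0.5816, 0.0287, 0.2308]
orientation: [-0.0, 0.993, -0.114, -0.001]
wrist_force: [-0.4, 1.6, -1.3]
finger_gap: 0.0854
```

```bash
cat >> h.py <<'E'
from scipy.spatial.transform import Rotation as Ro
def toolT():
    s=monitor.get_state();q=s['orientation'];T=np.eye(4);T[:3,:3]=Ro.from_quat([q[1],q[2],q[3],q[0]]).as_matrix();T[:3,3]=s['tcp_pos'];return T
def wsnap(fn):
    T=toolT(); r=snap('wrist',fn); return r,T@np.array(r['T_tool_cam'])
def ang():
    T=toolT();return np.degrees(np.arctan2(T[1,0],T[0,0]))
E
python3 - <<'E'
from h import *
s=monitor.get_state();print(s['clock'],s['tcp_pos'],s['joint_pos'],ang(),s['finger_gap'])
r,T=wsnap('w1.png'); print(np.round(r['T_tool_cam'],3).tolist())
for n in ['lip','pocket','glass_mid']:
    print(n,[(round(d['conf'],2),np.round(d['xyz'],3).tolist()) for d in eyes.tip_of(n,'wrist')[:2]])
E
```

```text
2.9 [0.58158613 0.02873477 0.23082943] [-8.85905596e-02  3.28533551e-01  6.63470136e-02  1.30963205e+00
  2.59003622e-04  1.71163810e+00] -13.1455086513647 0.08536958487130576
[[1.0, 0.0, -0.0, -0.0], [-0.0, 0.956, 0.294, -0.075], [0.001, -0.294, 0.956, -0.142], [0.0, 0.0, 0.0, 1.0]]
lip [(0.96, [0.548, 0.041, 0.132])]
pocket []
glass_mid [(0.64, [0.642, 0.014, 0.058])]
```

View pics/w1.png

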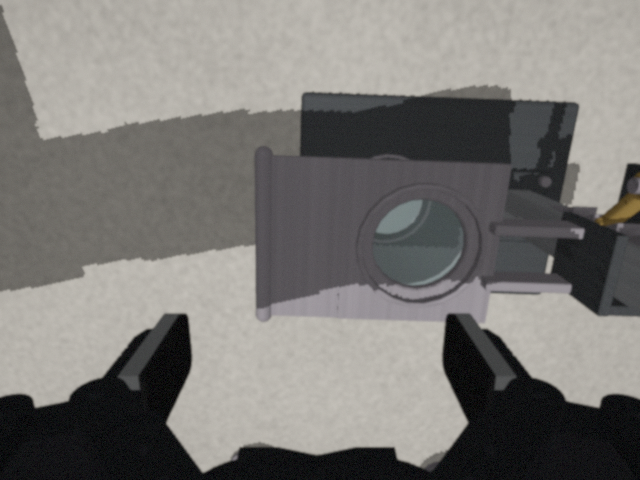

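Run:
```python
from h import *
r=dict(np.load('pics/w1.png.npz'));z=r['z_map'];K=r['camera_matrix'];Tt=r['T_tool_cam']
v,u=np.mgrid[:480,:640];P=np.stack([(u-K[0,2])/K[0,0]*z,(v-K[1,2])/K[1,1]*z,z],-1)@Tt[:3,:3].T+Tt[:3,3]
P[z<=0]=np.nan
print('depth samples tool z')
for (a,b) in [(264,160),(264,235),(264,310),(300,170),(300,300),(360,180),(365,243),(480,243)]: print((a,b),np.round(P[b,a],4))
pl=(abs(P[...,2]-.094)<.012)
ys=[]
for row in range(160,320,10):
    c=np.where(pl[row,200:340])[0]
    if len(c): ys.append((row,c[0]+200,*np.round(P[row,c[0]+200],4)))
for y in ys: print(y)
# hole interior pixels: below plate inside
m=(~pl)&(u>340)&(u<500)&(v>170)&(v<310)
n,l,st,ce=cv2.connectedComponentsWithStats(m.astype(np.uint8)); print(st,ce)
i=l[243,418]; m=l==i
cs,_=cv2.findContours(m.astype(np.uint8),cv2.RETR_EXTERNAL,cv2.CHAIN_APPROX_NONE); e=cv2.fitEllipse(cs[0]); print(e)
d=np.linalg.inv(K)@np.array([e[0][0],e[0][1],1]); o=Tt[:3,3];dr=Tt[:3,:3]@d
for zz in(.092,.094): print('hole ctr tool',o+dr*(zz-o[2])/dr[2])
```

```text
depth samples tool z
(264, 160) [-0.0287 -0.0463  0.0923]
(264, 235) [-0.0303 -0.0038  0.0935]
(264, 310) [-0.032   0.0432  0.0933]
(300, 170) [-0.0095 -0.0406  0.0947]
(300, 300) [-0.0104  0.038   0.0963]
(360, 180) [ 0.0235 -0.0352  0.0942]
(365, 243) [0.0274 0.001  0.0937]
(480, 243) [ 0.0914 -0.0005  0.089 ]
(160, np.int64(255), np.float64(-0.0338), np.float64(-0.046), np.float64(0.0943))
(170, np.int64(255), np.float64(-0.034), np.float64(-0.0406), np.float64(0.0941))
(180, np.int64(255), np.float64(-0.0342), np.float64(-0.0352), np.float64(0.0939))
(190, np.int64(255), np.float64(-0.0343), np.float64(-0.0297), np.float64(0.0934))
(200, np.int64(255), np.float64(-0.0348), np.float64(-0.0237), np.float64(0.0952))
(210, np.int64(255), np.float64(-0.035), np.float64(-0.0182), np.float64(0.0944))
(220, np.int64(255), np.float64(-0.0352), np.float64(-0.0124), np.float64(0.0942))
(230, np.int64(255), np.float64(-0.0355), np.float64(-0.0064), np.float64(0.0947))
(240, np.int64(255), np.float64(-0.0358), np.float64(-0.0003), np.float64(0.095))
(250, np.int64(255), np.float64(-0.0361), n
[... 4197 characters left out ...]
        281.        ]
 [355.         283.        ]
 [475.         286.        ]
 [382.         291.        ]
 [406.         291.        ]
 [435.5        290.5       ]
 [472.         291.        ]
 [493.90995261 300.42654028]
 [441.         293.        ]
 [369.         298.        ]
 [448.         298.        ]
 [444.         301.        ]
 [448.         301.        ]
 [453.         305.        ]
 [425.         306.        ]
 [361.         309.        ]
 [403.         309.        ]]
((417.6940612792969, 242.11753845214844), (82.0951156616211, 92.00765228271484), 61.137115478515625)
hole ctr tool [ 5.70860551e-02 -5.53589992e-05  9.20000000e-02]
hole ctr tool [0.05757646 0.00058449 0.094     ]
```

Request:
send_rows:
  targets:
    - [-0.001,0.003,-0.03,-2.3,0]
    - [0,0,-0.03,0,0]
    - [0,0,-0.02,0,0]
    - [0,0,-0.02,0,0]
    - [0,0,-0.02,0,0]
    - [0,0,0,0,0]
    - [0,0,0,0,0]

```text
clock: 3.8
tcp_pos: [0.5802, 0.0331, 0.1118]
orientation: [-0.0, 0.991, -0.133, -0.0]
wrist_force: [0.4, 1.2, 0.4]
finger_gap: 0.0856
```

Run:
```python
from h import *
s=monitor.get_state();print(s['clock'],s['tcp_pos'],ang(),s['wrist_force'])
snap('side','s2.png');snap('scene','c2.png');wsnap('w2.png')
o=[cv2.resize(cv2.imread('pics/s2.png')[150:310,250:400],(400,427)),cv2.resize(cv2.imread('pics/w2.png'),(400,300))]
o[1]=np.vstack([o[1],np.zeros((127,400,3),np.uint8)]); cv2.imwrite('pics/c2c.png',np.hstack(o))
```

```text
3.8 [0.58016811 0.03314478 0.1117999 ] -15.284885320840807 [0.44230226 1.15529224 0.43804389]
```

View pics/c2c.png

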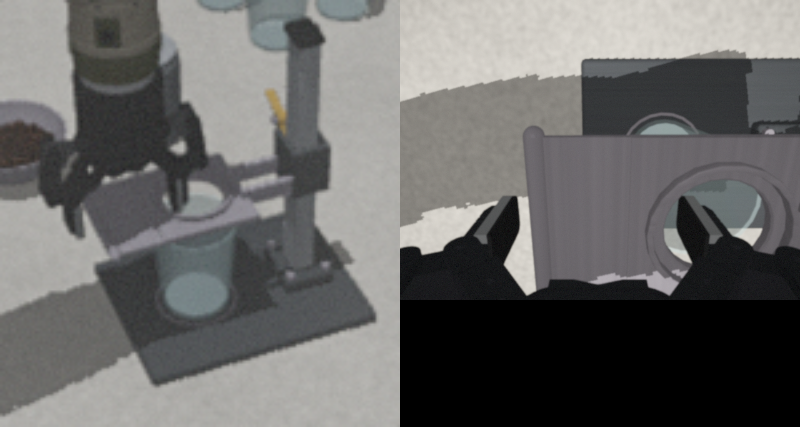

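Request:
send_rows:
  targets:
    - [0,0,0,0,80]
    - [0,0,0,0,80]
    - [0,0,0,0,80]
    - [0,0,0,0,80]
    - [0,0,0,0,80]
  newtons: 50

```text
clock: 4.45
tcp_pos: [0.5817, 0.0322, 0.1135]
orientation: [-0.0, 0.991, -0.134, 0.002]
wrist_force: [-2.2, 0.8, 7.2]
finger_gap: 0.0685
```

Request:
send_rows:
  targets:
    - [0,0,0.004,0,90]
    - [0,0,0.004,0,90]
    - [0,0,0.004,0,90]
    - [0,0,0.004,0,90]
    - [0,0,0.004,0,90]
    - [0,0,0,0,90]

```text
clock: 5.05
tcp_pos: [0.5816, 0.0323, 0.132]
orientation: [-0.0, 0.991, -0.134, 0.001]
wrist_force: [4.6, 0.8, -4.2]
finger_gap: 0.0682
```

```bash
cat >> h.py <<'E'
def hold():
    # holder height from slider-collar/plate: compare depth heights of plate in stand frame
    P=np.array([.639,.0155]);a=-.27;R=np.array([[np.cos(a),-np.sin(a)],[np.sin(a),np.cos(a)]])
    o=[]
    for c in ['scene','side']:
        r=eyes.read_camera(c);W=cloud(r).reshape(-1,3);W=W[~np.isnan(W[:,0])];L=np.c_[(W[:,:2]-P)@R,W[:,2]]
        m=(L[:,2]>.12)&(L[:,2]<.22)&(abs(abs(L[:,1])-.038)<.007)&(abs(L[:,0])<.042)
        h=L[m,2]; o.append((m.sum(),round(float(np.median(h)),4)))
    return o
E
python3 - <<'E'
from h import *
s=monitor.get_state();print(s['clock'],s['tcp_pos'],ang(),s['wrist_force']);print(hold())
E
```

```text
5.05 [0.5815945  0.03227455 0.13201739] -15.368701154048628 [ 4.59621625  0.79421509 -4.23270237]
[(np.int64(391), 0.1553), (np.int64(228), 0.1571)]
```

Request:
send_rows:
  targets:
    - [0,0,0.004,0,90]
    - [0,0,0.004,0,90]
    - [0,0,0.004,0,90]
    - [0,0,0.002,0,90]
    - [0,0,0,0,90]

```text
clock: 5.65
tcp_pos: [0.5816, 0.0323, 0.1457]
orientation: [-0.0, 0.991, -0.134, 0.001]
wrist_force: [5.9, 0.7, -3.6]
finger_gap: 0.068
```

Run:
```python
from h import *
s=monitor.get_state();print(s['clock'],s['tcp_pos'],ang(),s['wrist_force']);print(hold())
```

```text
5.65 [0.58157622 0.03226097 0.14566577] -15.36737632794382 [ 5.90460405  0.69157422 -3.63020331]
[(np.int64(407), 0.1688), (np.int64(226), 0.1709)]
```

Request:
send_rows:
  targets:
    - [0,0,-0.004,0,90]
    - [0,0,-0.004,0,90]
    - [0,0,-0.003,0,90]
    - [0,0,0,0,90]

```text
clock: 6.15
tcp_pos: [0.5816, 0.0323, 0.1344]
orientation: [-0.0, 0.991, -0.134, 0.001]
wrist_force: [7.2, 0.6, -5.0]
finger_gap: 0.0679
```

Request:
send_rows:
  targets:
    - [0,0,0,0,60]
    - [0,0,0,0,30]
    - [0,0,0,0,0]
    - [0,0,0,0,0]
    - [0,0,0,0,0]

```text
clock: 6.65
tcp_pos: [0.5797, 0.0324, 0.1342]
orientation: [0.0, 0.991, -0.133, -0.001]
wrist_force: [0.3, -0.2, -0.4]
finger_gap: 0.0854
```

Run:
```python
from h import *
s=monitor.get_state();print(s['clock'],s['tcp_pos'],ang(),s['wrist_force']);print(hold())
wsnap('w3.png')
```

```text
6.65 [0.57967464 0.03243122 0.1341788 ] -15.33730289960683 [ 0.28094618 -0.17346515 -0.40880042]
[(np.int64(394), 0.1576), (np.int64(225), 0.1595)]
```

View pics/w3.png

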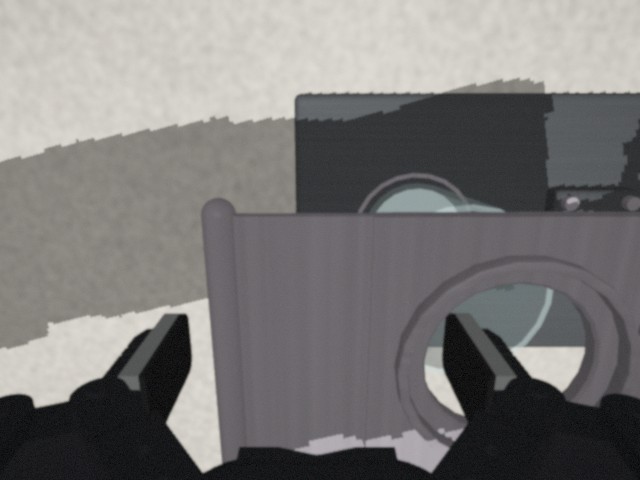

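Request:
send_rows:
  targets:
    - [0,0,0.03,0,0]
    - [0,0,0.04,0,0]
    - [0,0,0.045,0,0]
    - [0,0,0.03,0,0]
    - [0,0,0,0,0]
    - [0,0,0,0,0]

```text
clock: 7.4
tcp_pos: [0.5809, 0.0323, 0.2799]
orientation: [-0.0, 0.991, -0.134, 0.001]
wrist_force: [-0.5, 0.5, 0.2]
finger_gap: 0.0856
```

```bash
cat >> h.py <<'E'
def ray(T,K,u,v,z):
    d=T[:3,:3]@(np.linalg.inv(K)@np.array([u,v,1.]));o=T[:3,3];return o+d*(z-o[2])/d[2]
E
python3 - <<'E'
from h import *
r,T=wsnap('w4.png');K=np.array(r['camera_matrix']);print(monitor.get_state()['tcp_pos'])
for n in ['lip','pocket','glass_mid']:
    print(n,[(round(d['conf'],2),np.round(d['xyz'],3).tolist()) for d in eyes.tip_of(n,'wrist')[:2]])
W=cloud(r,T); pl=(abs(W[...,2]-.16)<.012)
p=W[pl]; print('plate z',np.median(p[:,2]))
c=np.array([.639,.0155]); 
near=(np.hypot(W[...,0]-c[0],W[...,1]-c[1])<.05)|np.isnan(W[...,0])
# hole by ray casting plane
v,u=np.mgrid[:480,:640]; d=np.stack([(u-K[0,2])/K[0,0],(v-K[1,2])/K[1,1],np.ones(u.shape)],-1)@T[:3,:3].T
Q=T[:3,3]+d*((.158-T[2,3])/d[...,2])[...,None]
m=(~pl)&(np.hypot(Q[...,0]-c[0],Q[...,1]-c[1])<.045)
m=cv2.morphologyEx(m.astype(np.uint8),cv2.MORPH_OPEN,np.ones((3,3)))
n,l,st,ce=cv2.connectedComponentsWithStats(m); i=1+np.argmax(st[1:,4]); print(st[i],ce[i])
print('hole centroid',Q[l==i].mean(0), 'equiv dia',np.ptp(Q[l==i],axis=0))
E
```

```text
[0.58025816 0.03234674 0.27855563]
lip [(0.73, [0.552, 0.04, 0.155])]
pocket []
glass_mid [(0.77, [0.642, 0.014, 0.057])]
plate z 0.1565856098032813
[ 369  192   82   77 4951] [409.48596243 230.06463341]
hole centroid [0.63723759 0.01517578 0.158     ] equiv dia [0.05198697 0.05093645 0.        ]
```

View pics/w4.png

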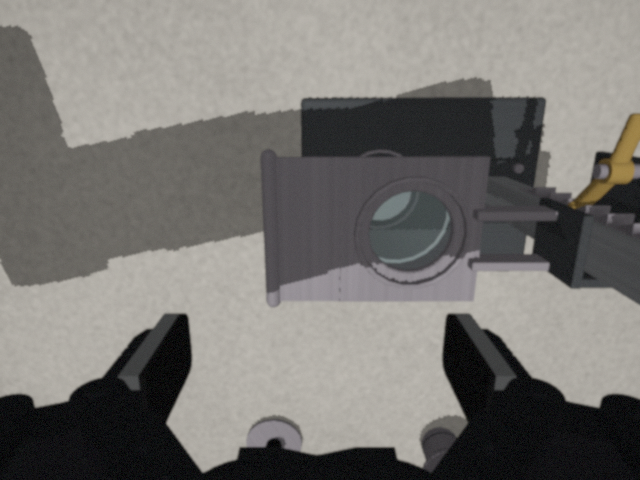

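Request:
send_rows:
  targets:
    - [0.0075,-0.042,0,0,0]
    - [0.0075,-0.042,0,0,0]
    - [0.0075,-0.042,0,0,0]
    - [0.0075,-0.042,0,0,0]
    - [0.0075,-0.042,0,0,0]
    - [0.0075,-0.042,0,0,0]
    - [0.0075,-0.042,0,0,0]
    - [0.0075,-0.042,-0.03,0,0]
    - [0,0,-0.03,0,0]
    - [0,0,0,0,0]
    - [0,0,0,0,0]

```text
clock: 8.7
tcp_pos: [0.6394, -0.3011, 0.2193]
orientation: [-0.001, 0.991, -0.134, -0.002]
wrist_force: [-0.1, 0.1, 0.2]
finger_gap: 0.0854
```

```bash
cat >> h.py <<'E'
def topring(r,T,zlo,zhi,c,rad,zt):
    """min enclosing / fit circle of points with zlo<z<zhi near c, via own rays at plane zt"""
    W=cloud(r,T); m=(W[...,2]>zlo)&(W[...,2]<zhi)&(np.hypot(W[...,0]-c[0],W[...,1]-c[1])<rad)
    p=W[m][:,:2]
    (cc,rr)=cv2.minEnclosingCircle(p.astype(np.float32)); 
    return len(p),np.round(np.median(p,0),4),np.round(cc,4),round(rr,4),np.round(np.percentile(p,[1,99],axis=0),4).tolist(),np.round(np.percentile(W[m][:,2],[5,50,95]),4)
E
python3 - <<'E'
from h import *
print(monitor.get_state()['tcp_pos'],ang())
r,T=wsnap('w5.png')
for n in ['dripper_cup','lid_knob']:
    print(n,[(round(d['conf'],2),np.round(d['xyz'],3).tolist()) for d in eyes.tip_of(n,'wrist')[:2]])
print(topring(r,T,.08,.1,(.640,-.305),.05,.09))
E
```

```text
[ 0.63940492 -0.30111463  0.21932225] -15.3469630401468
dripper_cup [(0.97, [0.641, -0.305, 0.078])]
lid_knob [(0.96, [0.453, -0.251, 0.023])]
(1556, array([ 0.6384, -0.3088]), array([ 0.6391, -0.3036]), 0.0302, [[0.6102, -0.3323], [0.6679, -0.2739]], array([0.0812, 0.0885, 0.09  ]))
```

View pics/w5.png

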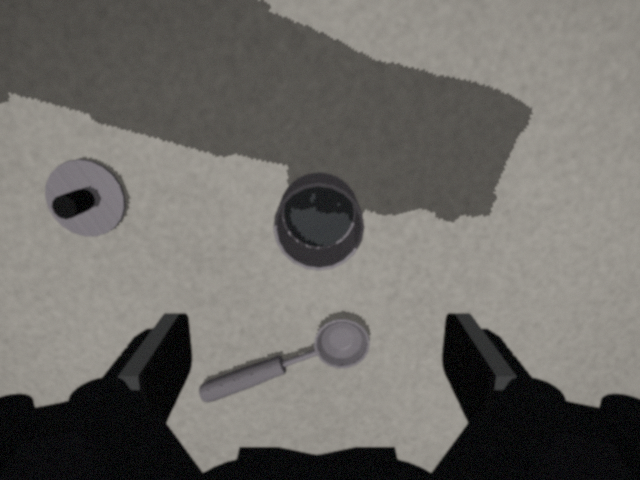

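Request:
send_rows:
  targets:
    - [0,-0.0025,-0.04,0,0]
    - [0,0,-0.04,0,0]
    - [0,0,-0.04,0,0]
    - [0,0,-0.03,0,0]
    - [0,0,-0.018,0,0]
    - [0,0,0,0,0]
    - [0,0,0,0,60]
    - [0,0,0,0,110]
    - [0,0,0,0,110]
    - [0,0,0,0,110]
    - [0,0,0,0,110]
    - [0,0,0,0,110]
  newtons: 40

```text
clock: 10.05
tcp_pos: [0.6418, -0.3052, 0.0559]
orientation: [0.001, 0.991, -0.134, 0.002]
wrist_force: [-1.7, 1.0, 6.4]
finger_gap: 0.0597
```

Request:
send_rows:
  targets:
    - [0,0,0.02,0,110]
    - [0,0,0.04,0,110]
    - [0,0,0.045,0,110]
    - [0,0,0.045,0,110]
    - [0,0,0.045,0,110]
    - [0,0.02,0.01,0,110]
    - [0,0.04,0,0,110]
    - [0,0.045,0,0,110]
    - [0,0.045,0,0,110]
    - [0,0.045,0,0,110]
    - [0,0.04,0,0,110]
    - [0,0,0,0,110]

```text
clock: 11.25
tcp_pos: [0.6396, -0.0633, 0.258]
orientation: [-0.001, 0.991, -0.13, -0.0]
wrist_force: [-0.5, 0.3, -2.3]
finger_gap: 0.0599
```

Run:
```python
from h import *
s=monitor.get_state();t=s['tcp_pos'];print(s['clock'],t,ang(),s['finger_gap'],s['wrist_force'])
r,T=wsnap('w6.png')
print(topring(r,T,t[2]+.019,t[2]+.06,t[:2],.045,0))
for c in ['side','scene']:
    r=snap(c,c+'6.png'); print([(round(d['conf'],2),np.round(d['xyz'],3).tolist()) for d in eyes.tip_of('dripper_cup',c)[:2]]); print(topring(r,np.array(r['pose']),t[2]+.015,t[2]+.06,t[:2],.033,0))
    print([(round(d['conf'],2),np.round(d['xyz'],3).tolist()) for d in eyes.tip_of('pocket',c)[:2]])
```

```text
11.25 [ 0.63955826 -0.06327235  0.25796501] -14.968074339553972 0.05991391310187246 [-0.48556886  0.33726812 -2.25089201]
(25399, array([ 0.6387, -0.0612]), array([ 0.6397, -0.0628]), 0.0451, [[0.5971, -0.0907], [0.6831, -0.0332]], array([0.2787, 0.2908, 0.3154]))
[(0.58, [0.638, -0.066, 0.279]), (0.38, [0.564, -0.443, 0.001])]
(466, array([ 0.646 , -0.0705]), array([ 0.6394, -0.0634]), 0.0327, [[0.6081, -0.0934], [0.6695, -0.0323]], array([0.2742, 0.2854, 0.3023]))
[(0.78, [0.638, 0.013, 0.161])]
[(0.61, [0.64, -0.073, 0.275])]
(221, array([ 0.6393, -0.0535]), array([ 0.6402, -0.0604]), 0.0324, [[0.6086, -0.0671], [0.6718, -0.0387]], array([0.2745, 0.2872, 0.3045]))
[(0.59, [0.641, 0.018, 0.162]), (0.46, [0.567, -0.444, 0.004])]
```

View pics/w6.png

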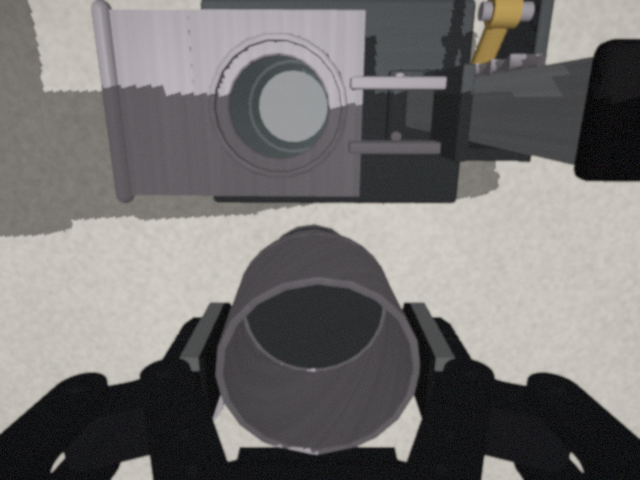

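Run:
```python
from h import *
T=toolT(); r=dict(np.load('pics/w6.png.npz'));K=r['camera_matrix'];C=T@r['T_tool_cam']
W=cloud(r,C)
for u,v in [(318,282),(222,360),(414,360),(318,448),(280,30),(222,105),(340,105)]: print((u,v),np.round(W[v,u],4))
print('cup',[np.round(ray(C,K,318,365,z),4) for z in (.293,.298,.303)])
for z in(.160,.164): print('rim',np.round(ray(C,K,280.5,104,z),4))
# inner points of the plate: rim top pixels height map -> fit circle
v,u=np.mgrid[:480,:640];m=(W[...,2]>.1605)&(W[...,2]<.17)&(v<200)&(u>200)&(u<360)
p=W[m][:,:2];from scipy.optimize import least_squares
f=least_squares(lambda q:np.hypot(p[:,0]-q[0],p[:,1]-q[1])-.0352,[.638,.015],loss='soft_l1',f_scale=.002);print(len(p),f.x)
m=(W[...,2]>.150)&(W[...,2]<.17)&(v<200)&(u>90)&(u<370);print('plate z',np.percentile(W[m][:,2],[5,50,95]))
for c in ['side','scene']:
    r=dict(np.load(f'pics/{c}6.png.npz'));W=cloud(r).reshape(-1,3)
    m=(W[:,2]>.1625)&(W[:,2]<.175)&(np.hypot(W[:,0]-.639,W[:,1]-.0155)<.045);p=W[m][:,:2]
    f=least_squares(lambda q:np.hypot(p[:,0]-q[0],p[:,1]-q[1])-.0352,[.638,.015],loss='soft_l1',f_scale=.002);print(c,len(p),f.x)
```

```text
(318, 282) [ 0.648  -0.043   0.2906]
(222, 360) [ 0.6151 -0.0587  0.2911]
(414, 360) [ 0.6683 -0.0747  0.2892]
(318, 448) [ 0.6332 -0.0967  0.2903]
(280, 30) [0.6514 0.0419 0.1551]
(222, 105) [0.6106 0.0148 0.1559]
(340, 105) [ 0.6718 -0.0021  0.1582]
cup [array([ 0.6415, -0.0665,  0.293 ]), array([ 0.6424, -0.0633,  0.298 ]), array([ 0.6433, -0.06  ,  0.303 ])]
rim [0.6415 0.0068 0.16  ]
rim [0.6418 0.0068 0.164 ]
3041 [0.63973379 0.0048994 ]
plate z [0.1541631  0.15578411 0.16172616]
side 102 [0.63603387 0.01459008]
scene 96 [0.63821901 0.01409962]
```

Run:
```python
from h import *
print(monitor.get_state()['tcp_pos'],ang())
r,C=wsnap('w7.png');K=np.array(r['camera_matrix']);W=cloud(r,C);t=monitor.get_state()['tcp_pos']
g=cv2.imread('pics/w7.png')
v,u=np.mgrid[:480,:640];m=(W[...,2]>.1605)&(W[...,2]<.17)&(v<200)&(u>200)&(u<360)
p=W[m][:,:2];from scipy.optimize import least_squares
f=least_squares(lambda q:np.hypot(p[:,0]-q[0],p[:,1]-q[1])-.0352,[.638,.015],loss='soft_l1',f_scale=.002);print(len(p),f.x)
for a,b in [(280.5,104)]: print(ray(C,K,a,b,.164))
m=(W[...,2]>.284)&(W[...,2]<.296)&(u>210)&(u<425)&(v>270)
print(m.sum(),cv2.minEnclosingCircle(W[m][:,:2].astype(np.float32)))
```

```text
[ 0.64025536 -0.07066743  0.25732351] -15.455926633979205
3449 [0.63866826 0.01237713]
[0.6417681  0.00675746 0.164     ]
9918 ((0.6405827403068542, -0.0694904550909996), 0.03325994312763214)
```

View pics/w7.png

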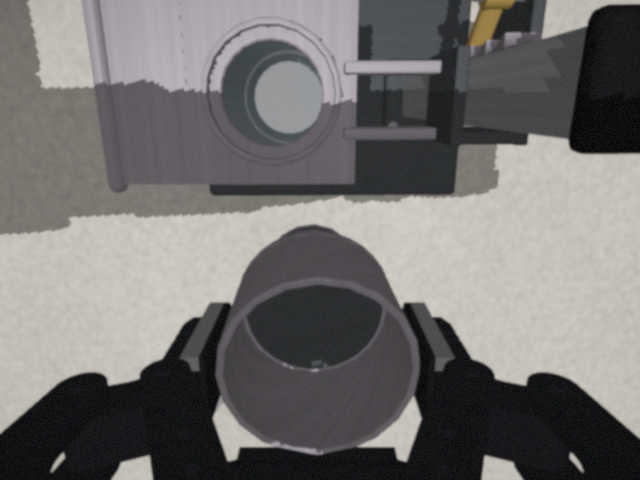

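Request:
send_rows:
  targets:
    - [0,0.03,0,0,110]
    - [-0.002,0.03,0,0,110]
    - [0,0.024,0,0,110]
    - [0,0,0,0,110]
    - [0,0,0,0,110]
    - [0,0,-0.01,0,110]
    - [0,0,-0.01,0,110]
    - [0,0,0,0,110]
    - [0,0,0,0,110]

```text
clock: 12.55
tcp_pos: [0.6378, 0.0139, 0.2366]
orientation: [0.0, 0.991, -0.134, -0.001]
wrist_force: [0.5, 1.1, -1.0]
finger_gap: 0.0599
```

Run:
```python
from h import *
s=monitor.get_state();t=s['tcp_pos'];print(s['clock'],t,ang(),s['wrist_force'])
r,C=wsnap('w8.png');W=cloud(r,C)
v,u=np.mgrid[:480,:640]
zt=t[2]+.034
m=(abs(W[...,2]-zt)<.007)&(u>210)&(u<425)&(v>270)
print(m.sum(),cv2.minEnclosingCircle(W[m][:,:2].astype(np.float32)))
o=[]
for c,(x,y) in dict(side=(250,120),scene=(280,180)).items():
    snap(c,c+'8.png'); o.append(cv2.resize(cv2.imread(f'pics/{c}8.png')[y:y+150,x:x+130],(390,450),interpolation=cv2.INTER_CUBIC))
cv2.imwrite('pics/o8.png',np.hstack(o))
```

```text
12.55 [0.63781553 0.01393082 0.23662631] -15.412694287422248 [ 0.49119785  1.11762663 -1.04121186]
9781 ((0.6380208730697632, 0.01503479853272438), 0.03315739706158638)
```

View pics/o8.png

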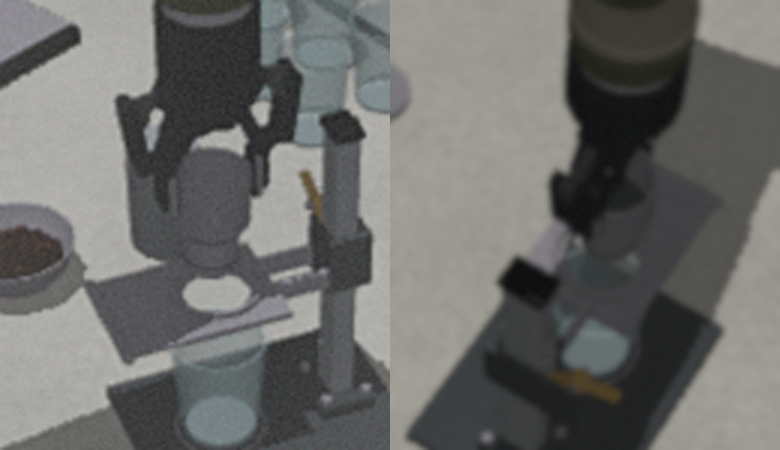

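View pics/w8.png

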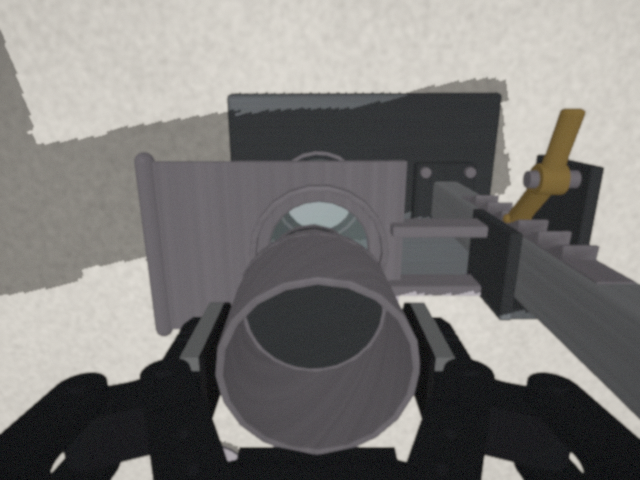

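Request:
send_rows:
  targets:
    - [0,0,-0.01,0,110]
    - [0,0,-0.01,0,110]
    - [0,0,-0.01,0,110]
    - [0,0,-0.008,0,110]
    - [0,0,0,0,110]

```text
clock: 13.2
tcp_pos: [0.6372, 0.0147, 0.1974]
orientation: [0.0, 0.991, -0.134, -0.002]
wrist_force: [-1.0, -0.7, -2.3]
finger_gap: 0.0599
```

Request:
send_rows:
  targets:
    - [0,0,-0.008,0,110]
    - [0,0,-0.008,0,110]
    - [0,0,-0.006,0,110]
    - [0,0,-0.002,0,110]
    - [0,0,0,0,110]
    - [0,0,0,0,110]

```text
clock: 13.8
tcp_pos: [0.6385, 0.0145, 0.1758]
orientation: [-0.0, 0.991, -0.134, 0.0]
wrist_force: [-0.1, 0.1, -2.2]
finger_gap: 0.0598
```

Request:
send_rows:
  targets:
    - [0,0,-0.002,0,110]
    - [0,0,-0.002,0,110]
    - [0,0,0,0,110]
    - [0,0,0,0,110]

```text
clock: 14.2
tcp_pos: [0.6382, 0.0146, 0.1715]
orientation: [0.0, 0.991, -0.134, -0.0]
wrist_force: [0.2, 0.1, -2.0]
finger_gap: 0.0599
```

Request:
send_rows:
  targets:
    - [0,0,-0.001,0,110]
    - [0,0,-0.001,0,110]
    - [0,0,0,0,110]

```text
clock: 14.5
tcp_pos: [0.6382, 0.0146, 0.1694]
orientation: [0.0, 0.991, -0.134, -0.0]
wrist_force: [-0.0, 0.5, -1.7]
finger_gap: 0.06
```

Request:
send_rows:
  targets:
    - [0,0,-0.001,0,110]
    - [0,0,0,0,110]

```text
clock: 14.7
tcp_pos: [0.6383, 0.0146, 0.1689]
orientation: [-0.0, 0.991, -0.134, 0.0]
wrist_force: [-1.7, 0.5, 0.3]
finger_gap: 0.0598
```

Request:
send_rows:
  targets:
    - [0,0,-0.001,0,110]
    - [0,0,0,0,110]

```text
clock: 14.9
tcp_pos: [0.6383, 0.0146, 0.1686]
orientation: [0.0, 0.991, -0.134, 0.001]
wrist_force: [-3.2, 0.2, 4.3]
finger_gap: 0.0598
```

Request:
send_rows:
  targets:
    - [0,0,0,0,60]
    - [0,0,0,0,30]
    - [0,0,0,0,0]
    - [0,0,0,0,0]
    - [0,0,0,0,0]
    - [0,0,0.03,0,0]
    - [0,0,0.04,0,0]
    - [0,0,0.03,0,0]
    - [0,0,0.02,0,0]
    - [0,0,0,0,0]
    - [0,0,0,0,0]
    - [0,0,0,0,0]

```text
clock: 16.1
tcp_pos: [0.6377, 0.0146, 0.2858]
orientation: [0.0, 0.991, -0.134, -0.001]
wrist_force: [-0.1, 0.6, -1.6]
finger_gap: 0.0856
```

Run:
```python
from h import *
s=monitor.get_state();t=s['tcp_pos'];print(s['clock'],t,ang(),s['wrist_force'])
r,C=wsnap('w9.png');W=cloud(r,C)
print(topring(r,C,.19,.215,(.638,.0145),.045,0))
for c in ['side','scene']:
    r=snap(c,c+'9.png');W=cloud(r)
    print(c,[(round(d['conf'],2),np.round(d['xyz'],3).tolist()) for d in eyes.tip_of('dripper_cup',c)[:2]],topring(r,np.array(r['pose']),.185,.215,(.638,.0145),.035,0))
print(hold())
```

```text
16.1 [0.63771485 0.01459827 0.28583857] -15.356775267504627 [-0.06784555  0.61900398 -1.56529957]
(2552, array([0.6364, 0.0084]), array([0.6373, 0.0154]), 0.0302, [[0.6085, -0.0131], [0.6661, 0.0451]], array([0.1912, 0.2006, 0.2023]))
side [(0.8, [0.635, 0.013, 0.189])] (356, array([0.6356, 0.0159]), array([0.6353, 0.0175]), 0.0335, [[0.6059, -0.0133], [0.6649, 0.0475]], array([0.1862, 0.1955, 0.2051]))
scene [(0.78, [0.638, 0.015, 0.185])] (248, array([0.6469, 0.0204]), array([0.637, 0.018]), 0.0313, [[0.6073, -0.012], [0.6665, 0.0457]], array([0.1859, 0.1967, 0.2033]))
[(np.int64(329), 0.1574), (np.int64(224), 0.1595)]
```

View pics/w9.png

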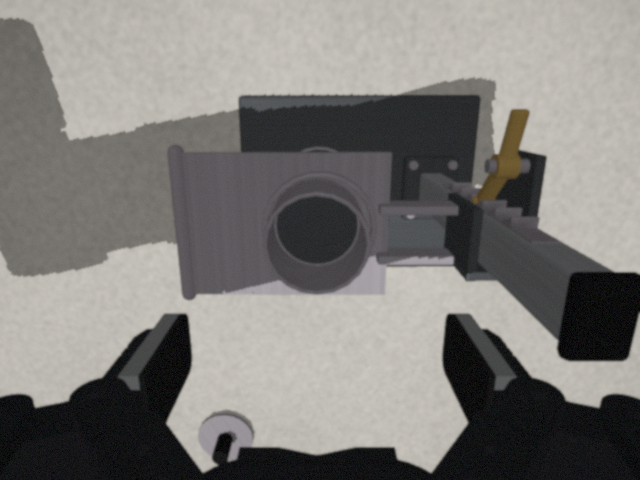

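Request:
send_rows:
  targets:
    - [-0.025,0.036,0,0,0]
    - [-0.025,0.036,0,0,0]
    - [-0.025,0.036,0,0,0]
    - [-0.025,0.036,0,0,0]
    - [-0.025,0.036,0,0,0]
    - [-0.025,0.036,-0.02,0,0]
    - [-0.025,0.036,-0.02,0,0]
    - [0,0,-0.045,0,0]
    - [0,0,-0.045,0,0]
    - [0,0,0,0,0]
    - [0,0,0,0,0]
    - [0,0,0,0,0]

```text
clock: 17.65
tcp_pos: [0.4653, 0.267, 0.1602]
orientation: [-0.001, 0.991, -0.134, 0.002]
wrist_force: [1.1, -0.0, 1.1]
finger_gap: 0.0852
```

Run:
```python
from h import *
s=monitor.get_state();t=s['tcp_pos'];print(s['clock'],t,ang(),s['wrist_force'])
r,C=wsnap('w10.png')
for n in ['spreader_mid']:
    print(n,[(round(d['conf'],2),np.round(d['xyz'],3).tolist()) for d in eyes.tip_of(n,'wrist')[:2]])
print(topring(r,C,.02,.04,(.461,.268),.05,0))
```

```text
17.65 [0.46530414 0.26700031 0.16023908] -15.390068993931612 [ 1.07538768 -0.01670203  1.13685446]
spreader_mid [(0.84, [0.461, 0.269, 0.014])]
(1638, array([0.4594, 0.2637]), array([0.4602, 0.269 ]), 0.0331, [[0.4285, 0.237], [0.4923, 0.3013]], array([0.021 , 0.0276, 0.029 ]))
```

View pics/w10.png

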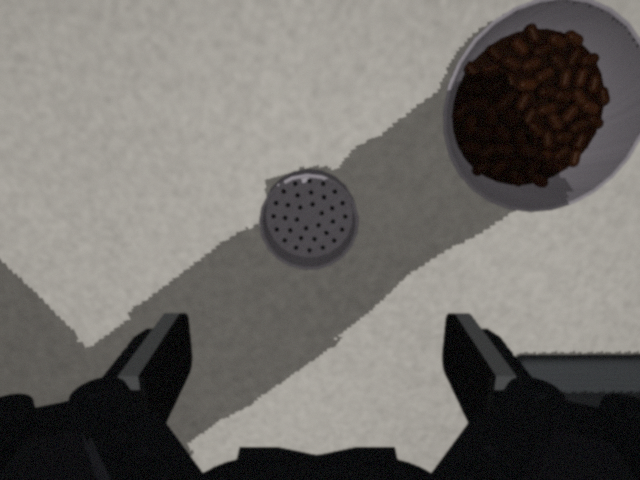

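Request:
send_rows:
  targets:
    - [-0.004,0.0015,-0.04,0,0]
    - [0,0,-0.04,0,0]
    - [0,0,-0.04,0,0]
    - [0,0,-0.025,0,0]
    - [0,0,-0.01,0,0]
    - [0,0,0,0,0]
    - [0,0,0,0,0]
  newtons: 30

```text
clock: 18.45
tcp_pos: [0.461, 0.2686, 0.0043]
orientation: [-0.001, 0.991, -0.134, 0.001]
wrist_force: [0.8, 0.2, 1.0]
finger_gap: 0.0854
```

Run:
```python
from h import *
s=monitor.get_state();t=s['tcp_pos'];print(s['clock'],t,ang(),s['wrist_force'])
r,C=wsnap('w11.png')
print(topring(r,C,.02,.04,(.461,.268),.04,0))
```

```text
18.45 [0.46096658 0.2685877  0.00427777] -15.369433432108268 [0.80497609 0.23073587 0.95654203]
(9264, array([0.4597, 0.2612]), array([0.4604, 0.2687]), 0.0335, [[0.4288, 0.2373], [0.4921, 0.3014]], array([0.0207, 0.027 , 0.0287]))
```

View pics/w11.png

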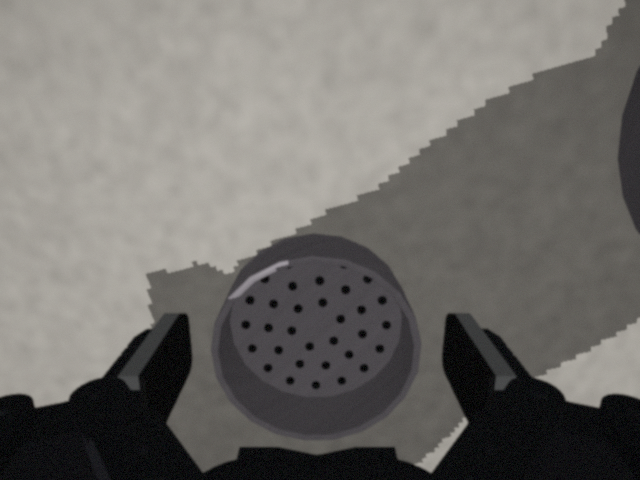

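Request:
send_rows:
  targets:
    - [0,0,0,0,40]
    - [0,0,0,0,90]
    - [0,0,0,0,90]
    - [0,0,0,0,90]
    - [0,0,0,0,90]
    - [0,0,0,0,90]

```text
clock: 19.1
tcp_pos: [0.4607, 0.2686, 0.0046]
orientation: [-0.001, 0.991, -0.134, 0.002]
wrist_force: [-1.2, -1.2, 6.2]
finger_gap: 0.0656
```

Request:
send_rows:
  targets:
    - [0,0,0.02,0,90]
    - [0,0,0.045,0,90]
    - [0,0,0.045,0,90]
    - [0,0,0.045,0,90]
    - [0,0,0.045,0,90]
    - [0,0,0.045,0,90]
    - [0,0,0.015,0,90]
    - [0,0,0,0,90]
    - [0,0,0,0,90]
    - [0,0,0,0,90]

```text
clock: 20.1
tcp_pos: [0.4583, 0.2677, 0.2608]
orientation: [0.001, 0.991, -0.134, -0.001]
wrist_force: [-0.5, 0.6, -0.7]
finger_gap: 0.0652
```

Run:
```python
from h import *
s=monitor.get_state();t=s['tcp_pos'];print(s['clock'],t,ang(),s['wrist_force'],s['finger_gap'])
r,C=wsnap('w12.png')
W=cloud(r,C);z=W[200:440,230:400,2];print(np.nanpercentile(z,[1,10,50,90,99]))
```

```text
20.1 [0.45834761 0.26767857 0.2608174 ] -15.354918488133944 [-0.53996613  0.59397287 -0.67444619] 0.06521305472991001
[-0.00223012 -0.00108433  0.26437801  0.28147159  0.28472101]
```

View pics/w12.png

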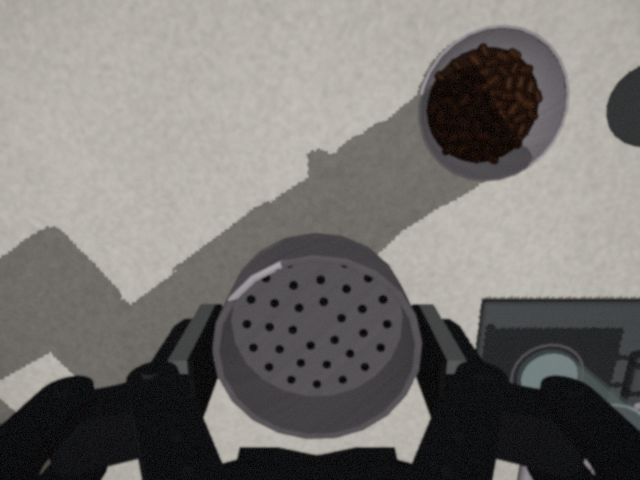

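Request:
send_rows:
  targets:
    - [0.0257,-0.036,0,0,90]
    - [0.0257,-0.036,0,0,90]
    - [0.0257,-0.036,0,0,90]
    - [0.0257,-0.036,0,0,90]
    - [0.0257,-0.036,0,0,90]
    - [0.0257,-0.036,0,0,90]
    - [0.0257,-0.036,0,0,90]
    - [0,0,-0.02,0,90]
    - [0,0,-0.01,0,90]
    - [0,0,0,0,90]
    - [0,0,0,0,90]
    - [0,0,0,0,90]

```text
clock: 21.35
tcp_pos: [0.639, 0.0171, 0.2335]
orientation: [-0.0, 0.991, -0.133, 0.0]
wrist_force: [0.1, 0.2, 0.2]
finger_gap: 0.0654
```

Run:
```python
from h import *
s=monitor.get_state();t=s['tcp_pos'];print(s['clock'],t,ang(),s['wrist_force'],s['finger_gap'])
r,C=wsnap('w13.png')
print(topring(r,C,t[2]+.018,t[2]+.035,t[:2],.036,0))
```

```text
21.35 [0.63901256 0.01711208 0.23345415] -15.26835621785295 [0.14207603 0.17624246 0.23407266] 0.06541765774339761
(9562, array([0.6388, 0.016 ]), array([0.6394, 0.0184]), 0.0357, [[0.605, -0.0141], [0.674, 0.0499]], array([0.2522, 0.2564, 0.2654]))
```

View pics/w13.png

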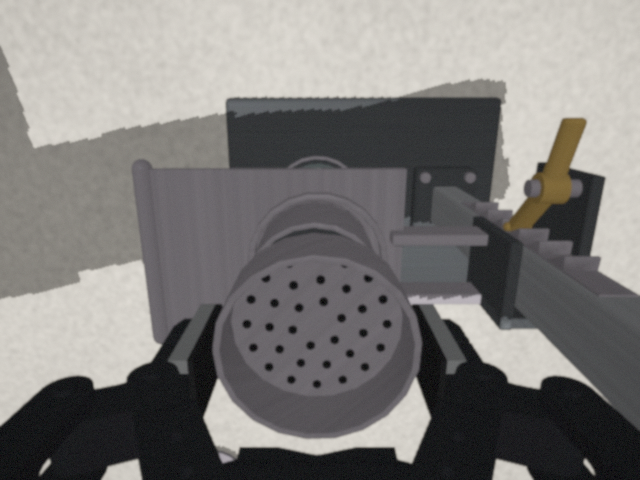

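Request:
send_rows:
  targets:
    - [-0.001,-0.002,-0.01,0,90]
    - [0,0,-0.01,0,90]
    - [0,0,-0.004,0,90]
    - [0,0,0,0,90]
    - [0,0,0,0,90]

```text
clock: 21.9
tcp_pos: [0.638, 0.0141, 0.2083]
orientation: [0.0, 0.991, -0.134, -0.0]
wrist_force: [-0.3, -0.5, -0.7]
finger_gap: 0.0653
```

Request:
send_rows:
  targets:
    - [0,0,-0.001,0,90]
    - [0,0,-0.001,0,90]
    - [0,0,0,0,90]

```text
clock: 22.2
tcp_pos: [0.6383, 0.014, 0.2066]
orientation: [0.0, 0.991, -0.134, 0.0]
wrist_force: [0.7, -0.6, -0.6]
finger_gap: 0.0651
```

Request:
send_rows:
  targets:
    - [0,0,-0.001,0,90]
    - [0,0,-0.001,0,90]
    - [0,0,0,0,90]

```text
clock: 22.5
tcp_pos: [0.6381, 0.0141, 0.2044]
orientation: [0.0, 0.991, -0.134, -0.0]
wrist_force: [0.1, 0.6, -1.9]
finger_gap: 0.0649
```

Request:
send_rows:
  targets:
    - [0,0,-0.001,0,90]
    - [0,0,-0.001,0,90]
    - [0,0,0,0,90]

```text
clock: 22.8
tcp_pos: [0.6381, 0.0141, 0.2023]
orientation: [0.0, 0.991, -0.134, -0.0]
wrist_force: [-0.0, 0.5, -0.7]
finger_gap: 0.0651
```

Request:
send_rows:
  targets:
    - [0,0,-0.001,0,90]
    - [0,0,-0.001,0,90]
    - [0,0,0,0,90]

```text
clock: 23.1
tcp_pos: [0.6383, 0.014, 0.2018]
orientation: [0.0, 0.991, -0.134, 0.001]
wrist_force: [-2.3, -0.5, 4.2]
finger_gap: 0.0654
```

Request:
send_rows:
  targets:
    - [0,0,0,0,60]
    - [0,0,0,0,30]
    - [0,0,0,0,0]
    - [0,0,0,0,0]
    - [0,0,0,0,0]
    - [0,0,0.03,0,0]
    - [0,0,0.04,0,0]
    - [0,0,0.03,0,0]
    - [0,0,0.02,0,0]
    - [0,0,0,0,0]
    - [0,0,0,0,0]
    - [0,0,0,0,0]

```text
clock: 24.3
tcp_pos: [0.6377, 0.0141, 0.3188]
orientation: [0.0, 0.991, -0.134, -0.001]
wrist_force: [-0.4, -0.2, -0.9]
finger_gap: 0.0856
```

Run:
```python
from h import *
s=monitor.get_state();t=s['tcp_pos'];print(s['clock'],t,ang(),s['wrist_force'])
r,C=wsnap('w14.png')
print(topring(r,C,.22,.24,(.638,.0145),.045,0))
o=[]
for c,(x,y) in dict(side=(250,120),scene=(280,180)).items():
    r=snap(c,c+'14.png');print(c,[(round(d['conf'],2),np.round(d['xyz'],3).tolist()) for d in eyes.tip_of('spreader_mid',c)[:2]],topring(r,np.array(r['pose']),.222,.24,(.638,.0145),.036,0))
    o.append(cv2.resize(cv2.imread(f'pics/{c}14.png')[y:y+150,x:x+130],(390,450),interpolation=cv2.INTER_CUBIC))
cv2.imwrite('pics/o14.png',np.hstack(o))
print(hold())
```

```text
24.3 [0.63770165 0.01409943 0.31877384] -15.355959946176055 [-0.37861819 -0.19923371 -0.9412864 ]
(1965, array([0.6377, 0.0106]), array([0.6378, 0.0142]), 0.0331, [[0.6059, -0.0175], [0.6699, 0.0467]], array([0.2208, 0.225 , 0.2262]))
side [(0.57, [0.638, 0.015, 0.215])] (159, array([0.6364, 0.0148]), array([0.6372, 0.0153]), 0.0354, [[0.6041, -0.0172], [0.6685, 0.0482]], array([0.2224, 0.2258, 0.23  ]))
scene [(0.84, [0.639, 0.013, 0.211]), (0.23, [0.564, -0.445, 0.005])] (128, array([0.6418, 0.0174]), array([0.6376, 0.0165]), 0.0338, [[0.605, -0.0163], [0.6701, 0.0478]], array([0.2225, 0.2253, 0.2285]))
[(np.int64(324), 0.1573), (np.int64(258), 0.1597)]
```

View pics/w14.png

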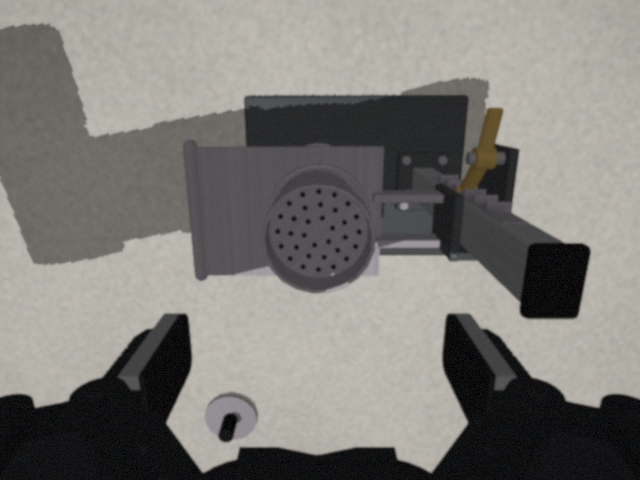

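View pics/o14.png

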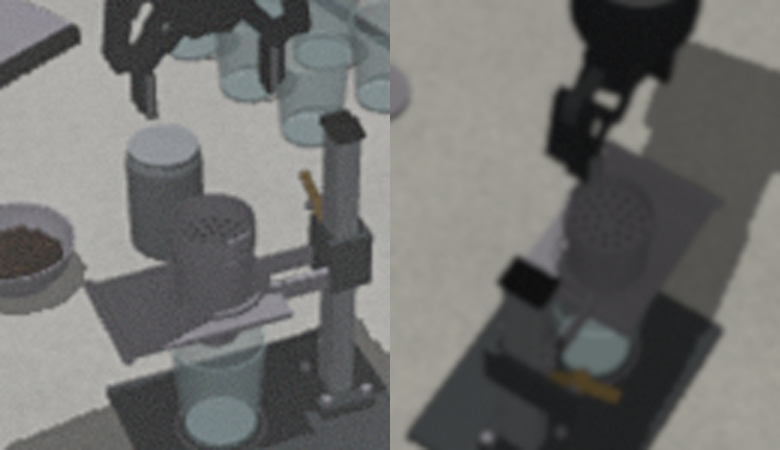

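Request:
send_rows:
  targets:
    - [-0.0265,-0.0375,0,0,0]
    - [-0.0265,-0.0375,0,0,0]
    - [-0.0265,-0.0375,0,0,0]
    - [-0.0265,-0.0375,0,0,0]
    - [-0.0265,-0.0375,0,0,0]
    - [-0.0265,-0.0375,-0.02,0,0]
    - [-0.0265,-0.0375,-0.02,0,0]
    - [0,0,-0.045,0,0]
    - [0,0,-0.045,0,0]
    - [0,0,-0.04,0,0]
    - [0,0,0,0,0]
    - [0,0,0,0,0]

```text
clock: 25.85
tcp_pos: [0.4526, -0.2481, 0.1511]
orientation: [-0.0, 0.991, -0.134, -0.0]
wrist_force: [0.8, -1.1, 0.0]
finger_gap: 0.0856
```

Run:
```python
from h import *
eyes.read_camera('side')
s=monitor.get_state();t=s['tcp_pos'];print(s['clock'],t,ang(),s['wrist_force'])
r,C=wsnap('w15.png')
print([(round(d['conf'],2),np.round(d['xyz'],3).tolist()) for d in eyes.tip_of('lid_knob','wrist')[:2]])
print('plate',topring(r,C,.004,.0125,(.4525,-.249),.05,0))
print('knob',topring(r,C,.036,.045,(.4525,-.249),.03,0))
```

```text
25.9 [ 0.45374783 -0.24890244  0.15250065] -15.344702380580852 [ 0.21654529  0.03170659 -0.24817548]
[(0.67, [0.452, -0.249, 0.026])]
plate (5964, array([ 0.4525, -0.2456]), array([ 0.4509, -0.25  ]), 0.0333, [[0.4203, -0.2802], [0.4816, -0.2185]], array([0.0069, 0.0081, 0.0092]))
knob (695, array([ 0.4509, -0.2495]), array([ 0.4508, -0.2496]), 0.0095, [[0.4421, -0.2584], [0.4595, -0.2407]], array([0.037 , 0.0381, 0.0392]))
```

View pics/w15.png

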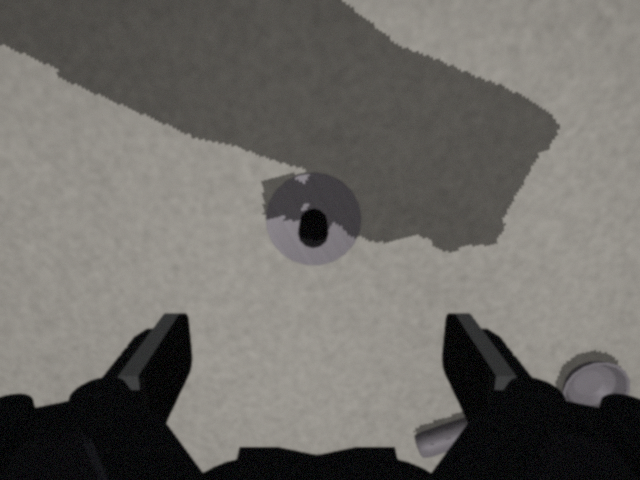

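Request:
send_rows:
  targets:
    - [-0.003,-0.001,-0.04,0,80]
    - [0,0,-0.04,0,80]
    - [0,0,-0.035,0,80]
    - [0,0,-0.015,0,80]
    - [0,0,-0.008,0,80]
    - [0,0,0,0,80]
    - [0,0,0,0,80]
  newtons: 30

```text
clock: 26.7
tcp_pos: [0.4512, -0.2503, 0.0143]
orientation: [0.001, 0.991, -0.134, 0.001]
wrist_force: [-0.1, 0.5, 0.0]
finger_gap: 0.0586
```

Run:
```python
from h import *
s=monitor.get_state();t=s['tcp_pos'];print(s['clock'],t,s['wrist_force'],s['finger_gap'])
r,C=wsnap('w16.png')
print('knob',topring(r,C,.036,.045,(.4525,-.249),.02,0))
```

```text
26.7 [ 0.45119675 -0.25028438  0.01428775] [-0.05479514  0.52416536  0.04900094] 0.05860225193408108
knob (2603, array([ 0.4511, -0.2491]), array([ 0.4514, -0.25  ]), 0.0102, [[0.4423, -0.2585], [0.4598, -0.2406]], array([0.037 , 0.0381, 0.039 ]))
```

View pics/w16.png

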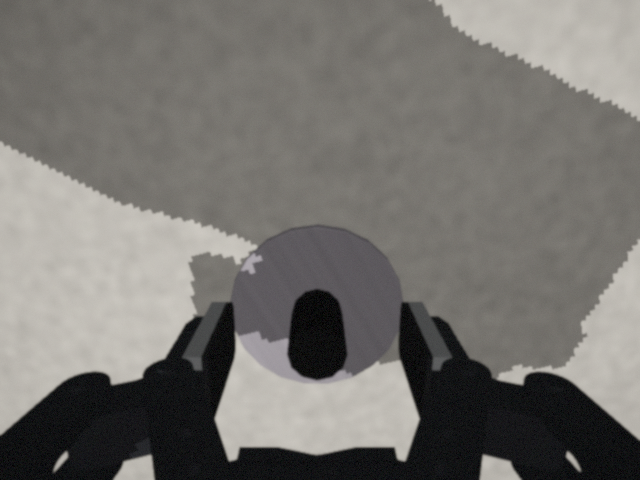

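Knob is centred between the pads (about column 318). Close and lift.

Request:
send_rows:
  targets:
    - [0,0,0,0,140]
    - [0,0,0,0,180]
    - [0,0,0,0,220]
    - [0,0,0,0,220]
    - [0,0,0,0,220]
    - [0,0,0,0,220]

```text
clock: 27.35
tcp_pos: [0.4503, -0.2496, 0.0134]
orientation: [0.0, 0.991, -0.134, 0.001]
wrist_force: [-0.6, 1.5, 6.3]
finger_gap: 0.0173
```

Request:
send_rows:
  targets:
    - [0,0,0.02,0,220]
    - [0,0,0.045,0,220]
    - [0,0,0.045,0,220]
    - [0,0,0.045,0,220]
    - [0,0,0.045,0,220]
    - [0,0,0.045,0,220]
    - [0,0,0.035,0,220]
    - [0,0,0,0,220]
    - [0,0,0,0,220]
    - [0,0,0,0,220]

```text
clock: 28.35
tcp_pos: [0.4491, -0.2488, 0.2909]
orientation: [-0.001, 0.991, -0.134, -0.001]
wrist_force: [-0.2, 0.7, -0.9]
finger_gap: 0.0172
```

Run:
```python
from h import *
s=monitor.get_state();t=s['tcp_pos'];print(s['clock'],t,ang(),s['wrist_force'],s['finger_gap'])
r,C=wsnap('w17.png');W=cloud(r,C)
print(topring(r,C,t[2]-.03,t[2]+.01,t[:2],.04,0))
```

```text
28.35 [ 0.44911332 -0.24878737  0.29087924] -15.35728496095538 [-0.21833013  0.73859567 -0.86199902] 0.01723203047892086
(12805, array([ 0.453 , -0.2355]), array([ 0.4486, -0.2484]), 0.0334, [[0.4181, -0.2788], [0.4799, -0.2167]], array([0.2845, 0.2857, 0.297 ]))
```

View pics/w17.png

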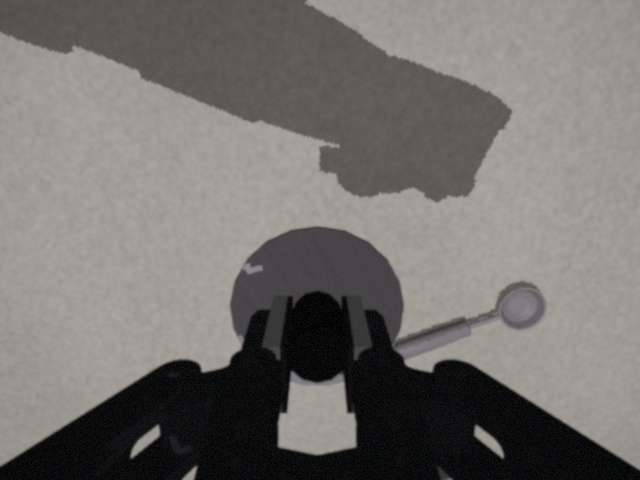

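Request:
send_rows:
  targets:
    - [0.027,0.0376,0,0,220]
    - [0.027,0.0376,0,0,220]
    - [0.027,0.0376,0,0,220]
    - [0.027,0.0376,0,0,220]
    - [0.027,0.0376,0,0,220]
    - [0.027,0.0376,0,0,220]
    - [0.0265,0.0375,0,0,220]
    - [0,0,-0.02,0,220]
    - [0,0,-0.01,0,220]
    - [0,0,0,0,220]
    - [0,0,0,0,220]
    - [0,0,0,0,220]

```text
clock: 29.6
tcp_pos: [0.6381, 0.0127, 0.2635]
orientation: [0.0, 0.991, -0.134, 0.0]
wrist_force: [-0.8, -0.1, -1.3]
finger_gap: 0.0177
```

Run:
```python
from h import *
eyes.read_camera('side')
s=monitor.get_state();t=s['tcp_pos'];print(s['clock'],t,ang(),s['wrist_force'],s['finger_gap'])
r,C=wsnap('w18.png');W=cloud(r,C)
print(topring(r,C,t[2]-.012,t[2]+.01,t[:2],.04,0))
```

```text
29.65 [0.63829144 0.01280063 0.26373048] -15.442013821565217 [ 0.32092021 -0.08611674 -0.81511882] 0.01752292694181348
(12809, array([0.6422, 0.0261]), array([0.6381, 0.0129]), 0.0334, [[0.6073, -0.0171], [0.6691, 0.0449]], array([0.2573, 0.2585, 0.2698]))
```

View pics/w18.png

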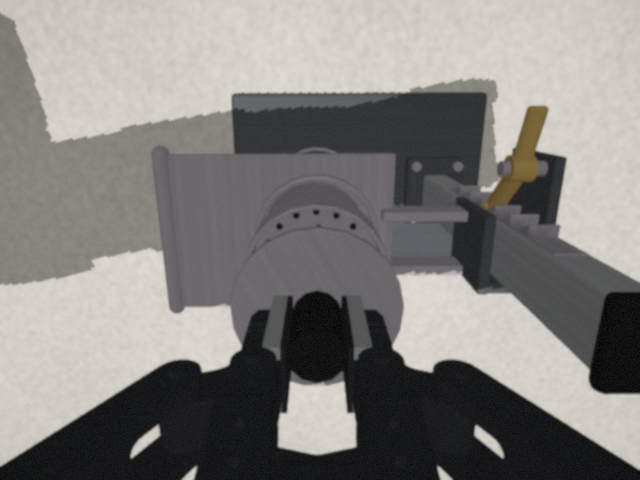

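Request:
send_rows:
  targets:
    - [-0.0005,0.0013,-0.01,0,220]
    - [0,0,-0.008,0,220]
    - [0,0,-0.004,0,220]
    - [0,0,0,0,220]
    - [0,0,0,0,220]

```text
clock: 30.2
tcp_pos: [0.6376, 0.0152, 0.2404]
orientation: [0.0, 0.991, -0.134, -0.0]
wrist_force: [0.3, -0.4, -0.1]
finger_gap: 0.0171
```

Request:
send_rows:
  targets:
    - [0,0,-0.001,0,220]
    - [0,0,-0.001,0,220]
    - [0,0,-0.001,0,220]
    - [0,0,0,0,220]

```text
clock: 30.6
tcp_pos: [0.6378, 0.0151, 0.2375]
orientation: [0.0, 0.991, -0.134, -0.0]
wrist_force: [0.7, 1.0, -0.1]
finger_gap: 0.0172
```

Request:
send_rows:
  targets:
    - [0,0,-0.001,0,220]
    - [0,0,-0.001,0,220]
    - [0,0,0,0,220]

```text
clock: 30.9
tcp_pos: [0.6377, 0.0151, 0.2354]
orientation: [0.0, 0.991, -0.134, -0.0]
wrist_force: [-0.3, 0.1, -0.7]
finger_gap: 0.0178
```

Request:
send_rows:
  targets:
    - [0,0,-0.001,0,220]
    - [0,0,0,0,220]

```text
clock: 31.1
tcp_pos: [0.6379, 0.0151, 0.2348]
orientation: [-0.0, 0.991, -0.134, 0.0]
wrist_force: [-0.6, 0.0, -0.8]
finger_gap: 0.0173
```

Request:
send_rows:
  targets:
    - [0,0,-0.001,0,220]
    - [0,0,0,0,220]

```text
clock: 31.3
tcp_pos: [0.6379, 0.0151, 0.2346]
orientation: [0.0, 0.991, -0.134, 0.001]
wrist_force: [-1.5, 0.8, 4.0]
finger_gap: 0.0175
```

Request:
send_rows:
  targets:
    - [0,0,-0.001,0,220]
    - [0,0,0,0,220]

```text
clock: 31.5
tcp_pos: [0.638, 0.0151, 0.2344]
orientation: [0.0, 0.991, -0.134, 0.001]
wrist_force: [-3.2, 0.8, 8.8]
finger_gap: 0.0179
```

Request:
send_rows:
  targets:
    - [0,0,0.0005,0,180]
    - [0,0,0,0,140]
    - [0,0,0,0,80]
    - [0,0,0,0,80]
    - [0,0,0,0,80]
    - [0,0,0.03,0,80]
    - [0,0,0.04,0,80]
    - [0,0,0.03,0,80]
    - [0,0,0,0,80]
    - [0,0,0,0,80]
    - [0,0,0,0,80]

```text
clock: 32.6
tcp_pos: [0.6374, 0.0151, 0.3316]
orientation: [0.0, 0.991, -0.134, -0.001]
wrist_force: [0.8, 0.0, -0.5]
finger_gap: 0.0582
```

Run:
```python
from h import *
s=monitor.get_state();t=s['tcp_pos'];print(s['clock'],t,ang(),s['wrist_force'])
r,C=wsnap('w19.png')
print('lid plate',topring(r,C,.222,.237,(.638,.0145),.045,0))
print('knob',topring(r,C,.254,.265,(.638,.0145),.025,0))
W=cloud(r,C);m=(W[...,2]>.224)&(W[...,2]<.236)&(np.hypot(W[...,0]-.638,W[...,1]-.0145)<.03);p=W[m];A=np.c_[p[:,:2]-p[:,:2].mean(0),np.ones(len(p))];print('tilt',np.linalg.lstsq(A,p[:,2],rcond=None)[0])
o=[]
for c,(x,y) in dict(side=(250,120),scene=(280,180)).items():
    r=snap(c,c+'19.png')
    for n in ['lid_knob','spreader_mid','dripper_cup','pocket','glass_mid','bean_bowl','spoon','tin']: print(c,n,[(round(d['conf'],2),np.round(d['xyz'],3).tolist()) for d in eyes.tip_of(n,c)[:1]])
    o.append(cv2.resize(cv2.imread(f'pics/{c}19.png')[y:y+150,x:x+130],(390,450),interpolation=cv2.INTER_CUBIC))
cv2.imwrite('pics/o19.png',np.hstack(o))
print(hold())
```

```text
32.6 [0.63741652 0.01510308 0.33162074] -15.359248746904813 [ 0.84485916  0.03551269 -0.50000778]
lid plate (7960, array([0.6395, 0.02  ]), array([0.6378, 0.0149]), 0.0335, [[0.6069, -0.0153], [0.6684, 0.0466]], array([0.2283, 0.2294, 0.2306]))
knob (1022, array([0.6376, 0.016 ]), array([0.6373, 0.0153]), 0.0097, [[0.6288, 0.0065], [0.6464, 0.0244]], array([0.2569, 0.2594, 0.2604]))
tilt [-1.75175728e-04  2.12253526e-03  2.29503895e-01]
side lid_knob [(0.68, [0.761, 0.266, 0.001])]
side spreader_mid [(0.66, [0.636, 0.014, 0.213])]
side dripper_cup [(0.91, [0.637, 0.012, 0.188])]
side pocket [(0.77, [0.638, 0.016, 0.159])]
side glass_mid [(0.47, [0.551, 0.039, 0.152])]
side bean_bowl [(0.59, [0.614, 0.303, -0.0])]
side spoon [(0.75, [0.566, -0.442, 0.003])]
side tin [(0.93, [0.761, 0.261, -0.0])]
scene lid_knob [(0.77, [0.64, 0.018, 0.249])]
scene spreader_mid [(0.48, [0.638, 0.012, 0.212])]
scene dripper_cup [(0.7, [0.635, 0.012, 0.188])]
scene pocket [(0.93, [0.64, 0.015, 0.159])]
scene glass_mid [(0.79, [0.637, 0.014, 0.063])]
scene bean_bowl [(0.9, [0.612, 0.304, 0.001])]
scene spoon [(0.87, [0.565, -0.443, 0.003])]
scene tin [(0.92, [0.757, 0.262, -0.003])]
[(np.int64(308), 0.1573), (np.int64(209), 0.1595)]
```

View pics/w19.png

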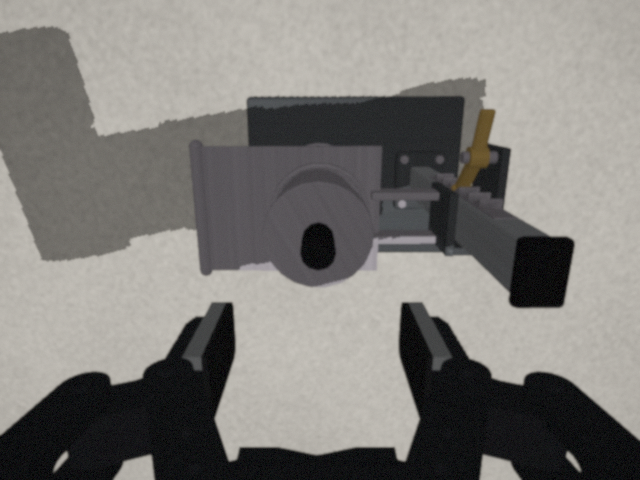

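View pics/o19.png

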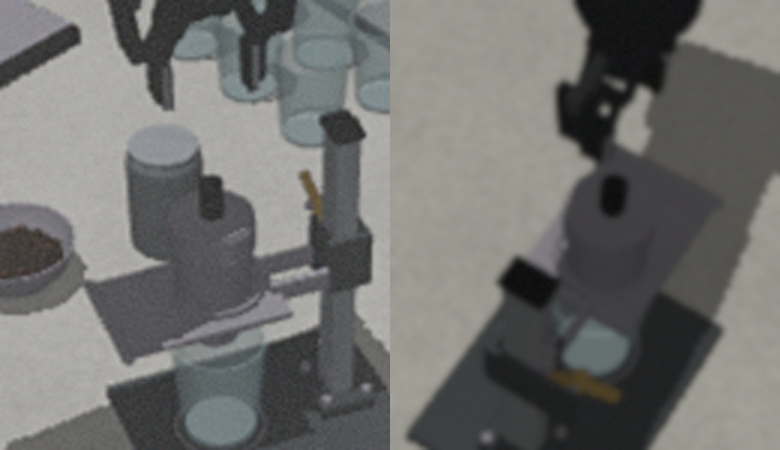

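```bash
python3 -c "
from workcell import ticket
print(ticket.hand_in())"
```

```text
the job is handed in; nothing more can be done
None
```

The holder hangs on its pawl in the third notch with the dripper, pan and lid stacked in its pocket. The job was handed in at about 33 s of the 72 s; no verdict is reported.

**Departure from the instructions:** I did not push the lip up from below. The tool can only point down, so I clamped the lip with one finger in front of the bar and one in the pocket hole. I then raised the holder about 32 mm and let it down onto the pawl.

**Last checks:**

| Item | Result |
|---|---|
| Holder | Plate depth 20 mm higher than at the start in both fixed cameras, unchanged by each placing |
| Dripper | Touched down at the computed height, within about 1 mm; centre within about 1–2 mm of the pocket |
| Pan | Touched down within about 1 mm of the computed height; its top is 24 mm above the dripper's rim, as it should be |
| Lid | Touched down at the computed height; plate level within about 0.002 rad; centre within about 1 mm of the pan |
| Glass | Detected in the scene camera where it was at the start |
| Bean bowl, spoon, tin | Detected within about 5 mm of where they started, which is about the detectors' own error |
| Gripper | Clear, about 70 mm above the knob |

**Disagreements:**
- The wrist camera's heights read about 1–2 mm low.
- In the last side picture the detector put the lid on the tin and the glass on the lip. The pictures and the scene camera contradict both, so I treated them as false detections.

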